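# Load the laser welder's pallet with mould cores in cavity order

## Robot

A 6-joint arm with a two-finger parallel gripper is mounted at the origin on the work surface. World frame = base frame: x ahead of the robot, y to its left, z up, the work surface at z = 0. Lengths are in m, angles in rad, forces in N, time in s.
With the tool pointing down it reaches from about 0.3 to 0.775 m from the base axis. Payload 14.6 kg.
Tool frame: the origin (TCP) lies on the centre line of the jaws, within the pads' length; the fingertips stand 14 mm ahead of it and the grasp point (between the pads) lies 5 mm behind it; x points along the fingers, y is the direction in which the jaws open and shut, and the axes are right-handed (so a half turn about x gives the same grasp; the last joint's range is limited). The gripper opens to 94 mm and grips with 3 to 60 N. Pads are 16 mm wide; open, the fingers measure 119 mm over their backs; the gripper's body (75 mm by 177 mm) begins 78 mm behind the grasp point.
Start: joints at [1.153, 0.3, 1.521, -0, 1.321, -0.067], TCP at [0.189, 0.516, 0.219] pointing down, gripper open.
Joint ranges: [-3.03, 3.03], [-0.79, 2.21], [0.23, 2.52], [-1.04, 4.18], [0, 3.07], [-2.55, 2.55]. Speed limits (rad/s): [2.22, 2.22, 2.57, 3.14, 3.14, 3.14].

## Interface

Orientations are given as [roll, pitch, yaw] about the fixed x, y, z axes, in that order (R = Rz(yaw) Ry(pitch) Rx(roll)).
In Python, from station import * gives the robot as it stands. The module is installed in compiled form; this text tells all that it offers.
- The arm moves only by the shell command python3 -m handwheel 'ROWS' [FORCE]. ROWS is JSON, a list of rows, each a list of 3 entries, a list of its own where there are three numbers: the shift along the tool's x, y, z in mm, then the turn about the tool's x in rad, then the gripper command: -1 is fully open, 1 is shut, values between are in proportion. In form: [[[dx, dy, dz], spin, gripper], ...]. A call has exactly 5 rows; each row is the pose to reach, as a shift and turn from the pose measured when the call began, along the tool's axes at that moment; what a row does not reach only later rows make up. A row lasts 1/10 s, in which the tool goes at most 50 mm and 8.59 degrees, less where a joint would pass 70% of its speed; a pose out of reach is approached as far as the arm can. A call with a gripper value outside its range is refused whole. The fingers move at their own pace and stop on an object; FORCE is the grip in N (left out, the last holds). Time passes only in rows, so rows that repeat a pose let the fingers close, or fill a call up. It gives the time, the measured TCP pose, the force and the opening at its end, in the units of the state.
- get_obs(): the state, without advancing time (a new reading comes with each control period).
- camera(name): name is "scene" or "top" or "wrist"; returns (picture, depth): 384x512x3 uint8, blue, green, red; 384x512 float32, m along the optical axis (not along the pixel's ray), 0 where there is no reading.
- camera_info(name): a dict with "fx", "fy", "cx", "cy" (pixels), "k1" (the pictures are not rectified: a ray, as slopes to the right and down, at radius r is drawn at 1 + k1 r^2 times it, then the intrinsics apply), "extrinsics" (4x4, takes a point from camera to world coordinates). Camera axes: x right, y down, z forward; pixel columns grow to the right and rows downward; lengths in m; the calibration is good to about 2 mm. A picture is of the moment at which its call begins: read the wrist's pose just before it. camera_info takes no time and is no camera call; for the wrist camera it gives the pose at the moment of the call.
- hand_in(): hands the job in, once; it reports no verdict.
The state is a dict: "time_s": time; "qpos": joint angles; "joint_vel": joint speeds; "tau": joint torques, N m; "ee_pos": TCP position; "eef_rot": TCP orientation; "force": force on the tool from outside, world axes, zero at the start; "moment": the same for the moment, N m; "grip_width": finger opening in m.
Only numpy, scipy, OpenCV 4.12 (cv2) and the standard library are available. Lean on these libraries where they do the work, as an engineer would, in place of code of your own. Each camera call takes 0.05 s, during which the arm holds its last target. There are 200 camera calls.

## Task

The four steel mould cores on the blue transport tray stand in the order of their cavities. Move them over to the aluminium welding pallet and keep that order: the leftmost core (seen from the robot) goes into the leftmost pocket, the next into the next, and so on, each standing upright on the floor of its pocket. Set each core down gently, do not drop it, and let none fall over.

Things in the scene. Friction and masses are not known exactly. Their poses are not given: they have to be found in the camera images.
- domed_core (a point): mould core with a round body 30 mm across (from 12 to 58 mm above its underside) that ends in a rounded dome. Round foot 40 mm across and 12 mm high with a small dark key on it. Total height 73 mm, steel, about 0.4 kg, loose, not fastened in its dish. This point is on its axis half-way up, 36.5 mm above its underside; z is up.
- square_core (a point): mould core with a square body 28 x 28 mm, sides along its x and y (from 12 to 58 mm above its underside), and a smaller square plateau 20 x 20 x 4 mm on top. Round foot 40 mm across and 12 mm high with a small dark key on it. Total height 62 mm, steel, about 0.4 kg, loose, not fastened in its dish. This point is on its axis half-way up, 31.0 mm above its underside; z is up.
- stepped_core (a point): mould core with a round body 34 mm across (from 12 to 46 mm above its underside) and a thinner round pin 18 mm across and 24 mm high on top of it. Round foot 40 mm across and 12 mm high with a small dark key on it. Total height 70 mm, steel, about 0.4 kg, loose, not fastened in its dish. This point is on its axis half-way up, 35.0 mm above its underside; z is up.
- oblong_core (a point): mould core with a flat upright body, 16 mm thick along its x and 36 mm wide along its y (from 12 to 66 mm above its underside). Round foot 40 mm across and 12 mm high with a small dark key on it. Total height 66 mm, steel, about 0.4 kg, loose, not fastened in its dish. This point is on its axis half-way up, 33.0 mm above its underside; z is up.
- dish_domed: low square black dish on the tray, 66 x 66 x 12 mm outside, walls and floor 3 mm, fixed to the tray; at the start the domed core stands in it. Origin: centre of its underside, which is 4 mm above the bench; axes as the tray's.
- dish_square: low square black dish on the tray, 66 x 66 x 12 mm outside, walls and floor 3 mm, fixed to the tray; at the start the square core stands in it. Origin: centre of its underside, which is 4 mm above the bench; axes as the tray's.
- dish_stepped: low square black dish on the tray, 66 x 66 x 12 mm outside, walls and floor 3 mm, fixed to the tray; at the start the stepped core stands in it. Origin: centre of its underside, which is 4 mm above the bench; axes as the tray's.
- dish_oblong: low square black dish on the tray, 66 x 66 x 12 mm outside, walls and floor 3 mm, fixed to the tray; at the start the oblong core stands in it. Origin: centre of its underside, which is 4 mm above the bench; axes as the tray's.
- tray: blue plastic transport tray, 132 x 336 mm, rim 16 mm high, fixed on the bench, to the robot's left or right. Origin: on the bench below the middle of the row of dishes. y runs along the row towards the robot's left (turned by up to 0.3 rad), x away from the robot. The four dishes stand at y = 114, 38, -38 and -114 mm, x = 0, one core in each. A needle file lies in the free strip on the robot's side.
- pallet: aluminium welding pallet, fixed on the bench on the other side, 332 mm long, 16 mm thick with four square pockets with black floors, 60 x 60 mm and 10 mm deep (pocket floor 6 mm above the bench), centred at y = 114, 38, -38 and -114 mm, x = 0; a lower strip with a hex key lying on it is on the robot's side. Origin: on the bench below the middle of the row of pockets; y runs along the row towards the robot's left (turned by up to 0.3 rad), x away from the robot.
Not all that is in view belongs to the job. What is shaped like the part that bears oblong_core but pink is not meant.

How it is judged:
At the end, for the whole second after the job is handed in: Each core stands in the pallet pocket with the same number, counted from the left, as its dish has on the tray: its axis within 13 mm of the pocket's centre along x and along y, its foot on the pocket floor (height within 4 mm), upright within 0.1 rad, at rest (below 0.02 m/s) and released (((y of dish_domed in the frame of tray between 0.094 and 0.134 m and y of domed_core in the frame of pallet between 0.101 and 0.127 m) or (y of dish_domed in the frame of tray between 0.018 and 0.058 m and y of domed_core in the frame of pallet between 0.025 and 0.051 m) or (y of dish_domed in the frame of tray between -0.058 and -0.018 m and y of domed_core in the frame of pallet between -0.051 and -0.025 m) or (y of dish_domed in the frame of tray between -0.134 and -0.094 m and y of domed_core in the frame of pallet between -0.127 and -0.101 m)) and x of domed_core in the frame of pallet between -0.013 and 0.013 m and z of domed_core in the frame of pallet between 0.0385 and 0.0465 m and angle between each of domed_core, square_core, stepped_core, oblong_core's own z axis and vertical below 0.1 rad and linear speed of each of core_domed, core_square, core_stepped, core_oblong below 0.02 m/s and ((y of dish_square in the frame of tray between 0.094 and 0.134 m and y of square_core in the frame of pallet between 0.101 and 0.127 m) or (y of dish_square in the frame of tray between 0.018 and 0.058 m and y of square_core in the frame of pallet between 0.025 and 0.051 m) or (y of dish_square in the frame of tray between -0.058 and -0.018 m and y of square_core in the frame of pallet between -0.051 and -0.025 m) or (y of dish_square in the frame of tray between -0.134 and -0.094 m and y of square_core in the frame of pallet between -0.127 and -0.101 m)) and x of square_core in the frame of pallet between -0.013 and 0.013 m and z of square_core in the frame of pallet between 0.033 and 0.041 m and ((y of dish_stepped in the frame of tray between 0.094 and 0.134 m and y of stepped_core in the frame of pallet between 0.101 and 0.127 m) or (y of dish_stepped in the frame of tray between 0.018 and 0.058 m and y of stepped_core in the frame of pallet between 0.025 and 0.051 m) or (y of dish_stepped in the frame of tray between -0.058 and -0.018 m and y of stepped_core in the frame of pallet between -0.051 and -0.025 m) or (y of dish_stepped in the frame of tray between -0.134 and -0.094 m and y of stepped_core in the frame of pallet between -0.127 and -0.101 m)) and x of stepped_core in the frame of pallet between -0.013 and 0.013 m and z of stepped_core in the frame of pallet between 0.037 and 0.045 m and ((y of dish_oblong in the frame of tray between 0.094 and 0.134 m and y of oblong_core in the frame of pallet between 0.101 and 0.127 m) or (y of dish_oblong in the frame of tray between 0.018 and 0.058 m and y of oblong_core in the frame of pallet between 0.025 and 0.051 m) or (y of dish_oblong in the frame of tray between -0.058 and -0.018 m and y of oblong_core in the frame of pallet between -0.051 and -0.025 m) or (y of dish_oblong in the frame of tray between -0.134 and -0.094 m and y of oblong_core in the frame of pallet between -0.127 and -0.101 m)) and x of oblong_core in the frame of pallet between -0.013 and 0.013 m and z of oblong_core in the frame of pallet between 0.035 and 0.043 m); the robot touches nothing.
It fails at once if a core falls over (angle between any of domed_core, square_core, stepped_core, oblong_core's own z axis and vertical above 0.7 rad).
It fails at once if a core is dropped into the pallet: faster than 0.6 m/s within 30 mm of its seat ((x of domed_core in the frame of pallet between -0.05 and 0.05 m and y of domed_core in the frame of pallet between -0.17 and 0.17 m and z of domed_core in the frame of pallet below 0.0725 m and linear speed of core_domed above 0.6 m/s) or (x of square_core in the frame of pallet between -0.05 and 0.05 m and y of square_core in the frame of pallet between -0.17 and 0.17 m and z of square_core in the frame of pallet below 0.067 m and linear speed of core_square above 0.6 m/s) or (x of stepped_core in the frame of pallet between -0.05 and 0.05 m and y of stepped_core in the frame of pallet between -0.17 and 0.17 m and z of stepped_core in the frame of pallet below 0.071 m and linear speed of core_stepped above 0.6 m/s) or (x of oblong_core in the frame of pallet between -0.05 and 0.05 m and y of oblong_core in the frame of pallet between -0.17 and 0.17 m and z of oblong_core in the frame of pallet below 0.069 m and linear speed of core_oblong above 0.6 m/s)).
It also fails if it takes over 104 s, if anything falls off the work surface, if the arm or the gripper's body presses on something with over 40 N, if the wrist force passes 120 N, or if a joint passes its speed limit or range.

## Working session

There is one attempt and no reset: what is moved stays moved. The work goes in short steps, Python scripts to look and compute and a shell command to move; the robot and the scene stay as the last step left them, time stands still between calls to the robot, and variables do not carry over. Pictures are saved under pics/ and viewed, about 12 in all and at most 16, crops included, and the job is handed in when it is done.

```bash
mkdir -p pics
cat > h.py <<'E'
from station import *
import numpy as np, cv2
from scipy.spatial.transform import Rotation as Rn
def snap(n,fn=None):
    ci=camera_info(n); im,d=camera(n)
    if fn: cv2.imwrite('pics/'+fn,im)
    return im,d,ci
def ray(ci,u,v):
    # undistort: drawn = ray*(1+k1 r^2)
    x=(u-ci['cx'])/ci['fx'];y=(v-ci['cy'])/ci['fy'];a,b=x,y
    for _ in range(20):
        s=1+ci['k1']*(a*a+b*b);a,b=x/s,y/s
    return np.array([a,b,1.])
def at_z(ci,u,v,z):
    E=np.array(ci['extrinsics']);d=E[:3,:3]@ray(ci,u,v);o=E[:3,3]
    return o+d*(z-o[2])/d[2]
def at_d(ci,d,u,v):
    E=np.array(ci['extrinsics']);return E[:3,:3]@(ray(ci,u,v)*d)+E[:3,3]
def cloud(ci,d):
    h,w=d.shape;u,v=np.meshgrid(np.arange(w),np.arange(h))
    p=np.stack([u,v],-1).reshape(-1,1,2).astype(float)
    x=(p[:,0,0]-ci['cx'])/ci['fx'];y=(p[:,0,1]-ci['cy'])/ci['fy'];a,b=x.copy(),y.copy()
    for _ in range(20):
        s=1+ci['k1']*(a*a+b*b);a,b=x/s,y/s
    P=np.stack([a,b,np.ones_like(a)],1)*d.reshape(-1,1)
    E=np.array(ci['extrinsics']);P=P@E[:3,:3].T+E[:3,3];P[d.ravel()==0]=np.nan
    return P.reshape(h,w,3)
def proj(ci,p):
    E=np.array(ci['extrinsics']);q=E[:3,:3].T@(np.array(p)-E[:3,3]);a,b=q[:2]/q[2]
    s=1+ci['k1']*(a*a+b*b);return np.array([ci['fx']*a*s+ci['cx'],ci['fy']*b*s+ci['cy']])
E
python3 - <<'E'
from h import *
np.set_printoptions(precision=4,suppress=True)
o=get_obs();print({k:np.round(v,4) for k,v in o.items()})
for n in('scene','top','wrist'):
    im,d,ci=snap(n,n+'0.png');print(n,np.round(np.array(ci['extrinsics']),3).tolist(),ci['fx'],ci['k1'])
E
```

```text
{'time_s': np.float64(0.0), 'qpos': array([ 1.1534,  0.3005,  1.5216,  0.    ,  1.3207, -0.0666]), 'joint_vel': array([ 0.0002, -0.002 ,  0.0002, -0.0007, -0.    , -0.0013]), 'tau': array([  0.0002, -53.179 , -35.2749,   0.0709,   0.0243,  -0.0001]), 'ee_pos': array([0.1889, 0.5163, 0.2189]), 'eef_rot': array([-1.648 ,  1.5696, -1.9987]), 'force': array([-0.1768,  0.6644,  0.9101]), 'moment': array([-0.0218,  0.003 ,  0.002 ]), 'grip_width': np.float64(0.0939)}
scene [[-0.212, 0.597, -0.774, 1.225], [0.977, 0.127, -0.17, 0.138], [-0.004, -0.792, -0.61, 0.596], [0.0, 0.0, 0.0, 1.0]] 371.28567878675307 0.006397188879882936
top [[-0.028, -0.987, 0.16, 0.412], [-0.999, 0.026, -0.019, 0.004], [0.015, -0.16, -0.987, 1.121], [0.0, 0.0, 0.0, 1.0]] 457.4090800256945 -0.11333892711026387
wrist [[0.343, 0.902, 0.262, 0.113], [0.939, -0.329, -0.096, 0.546], [-0.0, 0.279, -0.96, 0.384], [0.0, 0.0, 0.0, 1.0]] 267.0474399398513 0.0037040658382614115
```

View pics/top0.png

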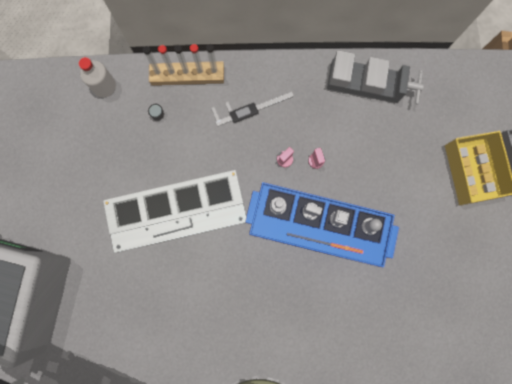

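View pics/scene0.png

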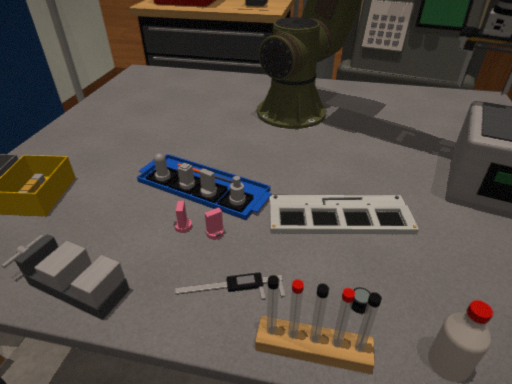

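The top view shows the tray on the robot's right. From the left its cores are stepped (279,205), oblong (312,211), square (340,217) and domed (372,226). The pallet is on the left, with pockets at (128,212), (159,206), (188,198) and (218,192).

Possible mix-ups:
- **Pink pieces:** (286,157) and (318,158) are shaped like cores but pink, so they are decoys.
- **Test tubes and bottle:** these are at (187,72) and (95,75) and are not part of the job.
- **Caliper and vice:** these are at (250,110) and (370,78) and are also not part of the job.

The four grey cores in the black dishes are the ones I want.

```bash
cat > m.py <<'E'
from h import *
np.set_printoptions(precision=4,suppress=True)
def quads(im,roi):
    x0,y0,x1,y1=roi;m=np.zeros(im.shape[:2],np.uint8)
    m[y0:y1,x0:x1]=(im[y0:y1,x0:x1].max(2)<45)*255
    cs,_=cv2.findContours(m,cv2.RETR_EXTERNAL,cv2.CHAIN_APPROX_NONE)
    return [c for c in cs if cv2.contourArea(c)>250]
im,d,ci=snap('top')
for nm,roi in(('pallet',(100,165,248,232)),('tray',(258,180,390,245))):
    print(nm)
    P=[]
    for c in sorted(quads(im,roi),key=lambda c:c[:,0,0].mean()):
        r=cv2.minAreaRect(c);p=at_z(ci,*r[0],0.016);P.append(p[:2]);print(np.round(r[0],1),np.round(r[1],1),r[2],p)
    P=np.array(P)
    if len(P)==4:
        c=P.mean(0);v=P[0]-P[3];print('centre',c,'yaw',np.arctan2(-v[0],v[1]),'len',np.linalg.norm(v))
C=cloud(ci,d)
for u,v in((279,205),(312,211),(340,217),(372,226)):
    W=C[v-14:v+15,u-14:u+15].reshape(-1,3);print((u,v),'zmax',np.nanpercentile(W[:,2],[50,90,99]),'xy top',np.nanmedian(W[W[:,2]>np.nanpercentile(W[:,2],90)],0))
for q in((150,240),(290,240),(240,280)): print(q,C[q[1],q[0]])
big=cv2.resize(im[175:260,95:400],None,fx=2.6,fy=2.6,interpolation=cv2.INTER_CUBIC);cv2.imwrite('pics/crop1.png',big)
E
python3 m.py
```

```text
pallet
tray
(279, 205) zmax [0.0087 0.0544 0.0793] xy top [ 0.5301 -0.0606  0.074 ]
(312, 211) zmax [0.0094 0.0712 0.0757] xy top [ 0.5169 -0.1426  0.0736]
(340, 217) zmax [0.0102 0.0665 0.0716] xy top [ 0.495  -0.2074  0.069 ]
(372, 226) zmax [0.0099 0.073  0.0805] xy top [ 0.4752 -0.2839  0.0765]
(150, 240) [0.456  0.2501 0.0086]
(290, 240) [ 0.4476 -0.0899  0.0029]
(240, 280) [0.3549 0.0341 0.0002]
```

View pics/crop1.png

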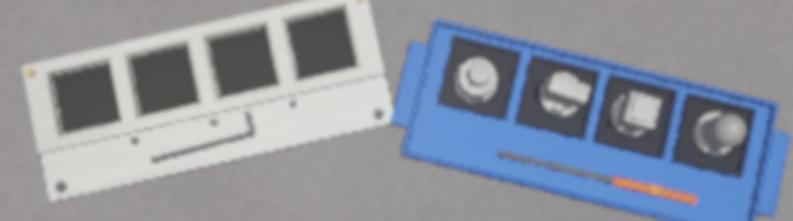

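The crop confirms four grey cores in black dishes, left to right stepped, oblong, square, domed, and four empty pockets. My dark threshold was too low, so I'll raise it.

```bash
sed -i 's/max(2)<45/max(2)<95/' m.py; python3 m.py | head -12
python3 - <<'E'
from h import *
im,d,ci=snap('top')
C=cloud(ci,d)
for u,v in((279,205),(312,211),(340,217),(372,226)):
    W=C[v-16:v+17,u-16:u+17]
    # slab of the body / top
    for lo,hi in((.03,.05),(.05,.09)):
        m=(W[...,2]>lo)&(W[...,2]<hi);p=W[m];print((u,v),lo,len(p),p[:,:2].min(0).round(4),p[:,:2].max(0).round(4))
    m=((W[...,2]>np.nanmax(W[...,2])-.008)).astype(np.uint8);pts=W[m>0][:,:2]
    r=cv2.minAreaRect((pts*1000).astype(np.float32));print('  toprect',np.round(r[0],1),np.round(r[1],1),r[2])
E
```

```text
pallet
[127.7 212.3] [21.2 20.8] 78.69007110595703 [0.5241 0.3038 0.016 ]
[157.7 205.3] [20.8 21. ] 77.47119140625 [0.5394 0.2299 0.016 ]
[187.9 198.4] [20.8 21.2] 78.69007110595703 [0.5544 0.1561 0.016 ]
[218.2 191.3] [20.9 21.3] 77.47119140625 [0.5699 0.082  0.016 ]
centre [0.547  0.1929] yaw 0.20385780126373312 len 0.22649475361835283
tray
[279.  204.5] [24.5 24.7] 14.03624439239502 [ 0.5338 -0.0653  0.016 ]
[309.  212.1] [25.2 25. ] 14.03624439239502 [ 0.5132 -0.1375  0.016 ]
[339.  219.3] [25.5 25.4] 12.52880859375 [ 0.4934 -0.2101  0.016 ]
[369.1 226.5] [25.8 25.2] 12.528807640075684 [ 0.4737 -0.2834  0.016 ]
centre [ 0.5035 -0.1741] yaw -0.2686712373266423 len 0.22629355263674117
(279, 205) 0.03 20 [ 0.5151 -0.075 ] [ 0.535  -0.0446]
(279, 205) 0.05 153 [ 0.5145 -0.0773] [ 0.5478 -0.0462]
  toprect [530.4 -61.6] [13.7 14.3] 87.58883666992188
(312, 211) 0.03 24 [ 0.5038 -0.1537] [ 0.5255 -0.1225]
(312, 211) 0.05 126 [ 0.5039 -0.1586] [ 0.5296 -0.1224]
  toprect [ 516.6 -140.9] [35.9 15.7] 68.7140121459961
(340, 217) 0.03 29 [ 0.4801 -0.2115] [ 0.5112 -0.1914]
(340, 217) 0.05 159 [ 0.4789 -0.2229] [ 0.513  -0.1914]
  toprect [ 495.1 -207.1] [25.7 26.8] 70.72605895996094
(372, 226) 0.03 25 [ 0.4615 -0.2816] [ 0.4875 -0.2694]
(372, 226) 0.05 151 [ 0.4603 -0.2985] [ 0.4891 -0.2692]
  toprect [ 474.5 -284.7] [21.1 20.2] 60.44707107543945
```

```bash
cat > go.py <<'E'
import sys
from h import *
# usage: go.py x y z jawyaw(or 'k')
o=get_obs();R=Rn.from_euler('xyz',o['eef_rot']).as_matrix();p=o['ee_pos']
jy=np.arctan2(R[1,1],R[0,1])
print('t',round(float(o['time_s']),2),'pos',p.round(4),'jaw',jy.round(3),'toolx',R[:,0].round(4),'F',np.round(o['force'],1),'w',round(float(o['grip_width']),4),'q6',np.round(o['qpos'][5],2))
if len(sys.argv)>3:
    t=np.array([float(a) for a in sys.argv[1:4]]);print('shift mm',(R.T@(t-p)*1000).round(1))
    if len(sys.argv)>4:
        # spin about tool x (down): positive spin = negative world yaw
        dy=(float(sys.argv[4])-jy+np.pi/2)%np.pi-np.pi/2;print('spin',round(-dy,3))
E
python3 go.py 0.48 -0.17 0.26 -0.27
```

```text
t 0.3 pos [0.189  0.5164 0.2193] jaw 1.22 toolx [-1.e-04 -3.e-04 -1.e+00] F [ 0.7  0.4 -1. ] w 0.0942 q6 -0.07
shift mm [ -40.5 -544.6  509.2]
spin 1.49
```

```bash
python3 -m handwheel '[[[-10,-36,34],0,-1],[[-20,-72,68],0,-1],[[-30,-108,102],0,-1],[[-40,-144,136],0,-1],[[-40,-180,170],0,-1]]'
python3 -m handwheel '[[[0,-36,34],0,-1],[[0,-72,68],0,-1],[[0,-108,102],0,-1],[[0,-144,136],0,-1],[[0,-180,170],0,-1]]'; python3 go.py 0.48 -0.17 0.26 -0.27
```

```text
time_s: 0.8
ee_pos: [0.2866, 0.2889, 0.2605]
eef_rot: [0.947, 1.569, 0.597]
force: [1.2, 1.1, 0.5]
grip_width: 0.0938
time_s: 1.3
ee_pos: [0.3848, 0.0595, 0.2607]
eef_rot: [0.794, 1.568, 0.443]
force: [0.1, 0.4, 0.2]
grip_width: 0.094
t 1.3 pos [0.3848 0.0595 0.2607] jaw 1.221 toolx [ 0.0025  0.0012 -1.    ] F [0.1 0.4 0.2] w 0.094 q6 -1.16
shift mm [   0.6 -182.9  168.1]
spin 1.491
```

```bash
python3 -m handwheel '[[[0,-36,34],0.14,-1],[[0,-72,68],0.28,-1],[[0,-108,102],0.42,-1],[[0,-144,136],0.56,-1],[[0,-180,168],0.7,-1]]'
python3 -m handwheel '[[[0,0,0],0.15,-1],[[0,0,0],0.3,-1],[[0,0,0],0.45,-1],[[0,0,0],0.6,-1],[[0,0,0],0.75,-1]]'; python3 go.py 0.48 -0.17 0.26 -0.27
```

```text
time_s: 1.8
ee_pos: [0.4813, -0.1695, 0.2606]
eef_rot: [1.441, 1.568, 0.384]
force: [0.4, 0.5, 0.1]
grip_width: 0.0939
time_s: 2.3
ee_pos: [0.4813, -0.1695, 0.2606]
eef_rot: [2.236, 1.568, 0.429]
force: [0.3, -0.3, -0.5]
grip_width: 0.0938
t 2.3 pos [ 0.4813 -0.1695  0.2606] jaw -0.236 toolx [ 0.0026  0.0012 -1.    ] F [ 0.3 -0.3 -0.5] w 0.0938 q6 -0.18
shift mm [ 0.6 -1.1  0.7]
spin 0.034
```

Run:
```python
from h import *
im,d,ci=snap('wrist','w1.png')
print(np.round(ci['extrinsics'],3).tolist(), ci['cx'],ci['cy'])
C=cloud(ci,d); np.savez('w1.npz',im=im,C=C)
```

```text
[[0.972, -0.225, -0.062, 0.5], [-0.233, -0.935, -0.269, -0.09], [0.003, 0.276, -0.961, 0.426], [0.0, 0.0, 0.0, 1.0]] 255.2042310626346 191.51074432246563
```

View pics/w1.png

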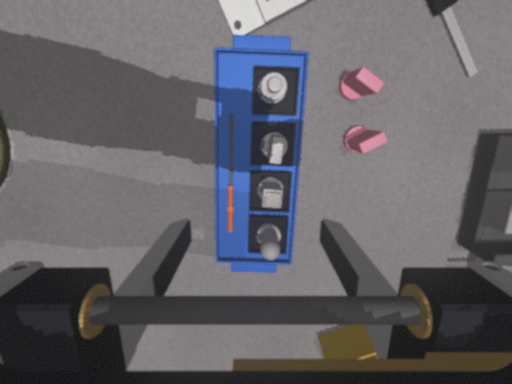

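The wrist view shows the tray row top to bottom as stepped (273,87), oblong (276,148), square (271,190) and domed (268,240). The pink decoys sit at (362,82) and (366,138), off the tray.

Run:
```python
from h import *
z=np.load('w1.npz');im,C=z['im'],z['C']
g=dict(stepped=(273,87),oblong=(276,148),square=(271,190),domed=(268,240))
mm=lambda r:(np.round(r[0],1),np.round(r[1],1),round(r[2],1))
for n,(u,v) in g.items():
    W=C[v-22:v+23,u-22:u+23].reshape(-1,3);zt=np.nanpercentile(W[:,2],99.5);t=W[W[:,2]>zt-.006]
    f=W[(W[:,2]>.0155)&(W[:,2]<.022)]
    (cx,cy),r=cv2.minEnclosingCircle((f[:,:2]*1000).astype(np.float32))
    print(n,'ztop',zt.round(4),'top',mm(cv2.minAreaRect((t[:,:2]*1000).astype(np.float32))),len(t),'foot',round(cx,1),round(cy,1),round(r,1))
# colour-based tops: contours of bright regions, in crop
crop=cv2.resize(im[60:270,205:320],None,fx=4,fy=4,interpolation=cv2.INTER_CUBIC)[:,:];cv2.imwrite('pics/w1c.png',cv2.resize(crop,None,fx=.71,fy=.71))
```

```text
stepped ztop 0.0783 top (array([532.9, -60.4]), array([16.2, 17.2]), 77.3) 175 foot 536.4 -60.4 42.1
oblong ztop 0.0743 top (array([ 518.4, -139.9]), array([36. , 15.9]), 69.1) 330 foot 523.0 -147.6 42.8
square ztop 0.0702 top (array([ 497.9, -205.9]), array([26.6, 27.3]), 72.2) 322 foot 496.4 -210.6 46.6
domed ztop 0.0796 top (array([ 477.7, -283.3]), array([22.4, 21.8]), 40.6) 177 foot 475.8 -294.7 54.0
```

View pics/w1c.png

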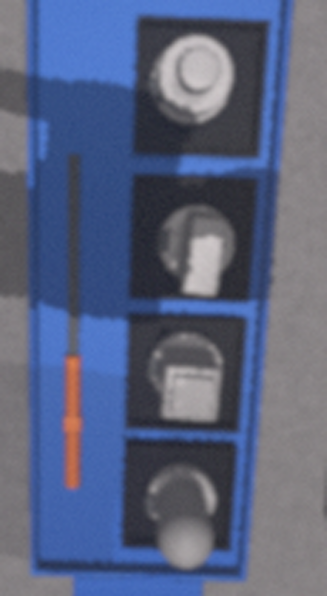

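```bash
python3 go.py 0.532 -0.061 0.15 -0.27
```

```text
t 2.35 pos [ 0.4813 -0.1695  0.2606] jaw -0.245 toolx [ 0.0027  0.0012 -1.    ] F [0.1 0.8 0.7] w 0.0942 q6 -0.17
shift mm [ 110.8   22.6 -117.4]
spin 0.025
```

```bash
python3 -m handwheel '[[[27,6,-30],0.02,-1],[[55,12,-60],0.02,-1],[[83,18,-90],0.02,-1],[[110,23,-117],0.02,-1],[[111,23,-117],0.02,-1]]' 40
cat > near.py <<'E'
# near.py x y : measure the core standing near (x,y) with the wrist camera; tool-lateral check
import sys
from h import *
x,y=map(float,sys.argv[1:3]);im,d,ci=snap('wrist',sys.argv[3] if len(sys.argv)>3 else None);C=cloud(ci,d)
m=(np.hypot(C[...,0]-x,C[...,1]-y)<.032)&(C[...,2]>.03)&(C[...,2]<.085)
zt=np.percentile(C[m][:,2],99.5);t=m&(C[...,2]>zt-.006);r=cv2.minAreaRect((C[t][:,:2]*1000).astype(np.float32))
print('ztop',zt.round(4),'top',np.round(r[0],1),np.round(r[1],1),round(r[2],1),int(t.sum()),'px',np.argwhere(t).mean(0)[::-1].round(0))
E
python3 near.py 0.532 -0.061 w2.png; python3 go.py 0.532 -0.061 0.04 -0.27
```

```text
time_s: 2.85
ee_pos: [0.5316, -0.0589, 0.1464]
eef_rot: [-2.072, 1.567, 2.381]
force: [0.3, 0.2, 0.2]
grip_width: 0.0939
ztop 0.0783 top [533.  -59.4] [16.6 16.9] 75.8 276 px [257. 206.]
t 2.9 pos [ 0.5319 -0.0603  0.1482] jaw -0.261 toolx [-5.0e-04  1.8e-03 -1.0e+00] F [-0.1 -0.8  0.4] w 0.0936 q6 0.08
shift mm [108.2   0.4   0.8]
spin 0.009
```

View pics/w2.png

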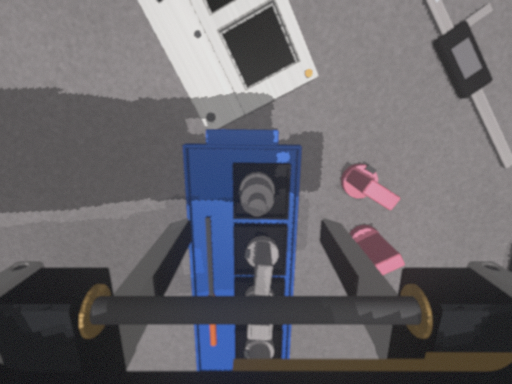

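The stepped core's pin (257,206) is centred between the fingers. Its measured position, (533,-59.4), matches the TCP within 1–2 mm. I'll descend and grip.

```bash
python3 -m handwheel '[[[30,0,-1],0,-1],[[60,1,-1],0,-1],[[85,1,-1],0,-1],[[100,1,-1],0,-1],[[108,1,-1],0,-1]]' 40
python3 -m handwheel '[[[3,0,0],0,0.3],[[3,0,0],0,0.5],[[3,0,0],0,1],[[3,0,0],0,1],[[3,0,0],0,1]]' 40; python3 go.py 0.532 -0.06 0.16
```

```text
time_s: 3.4
ee_pos: [0.5329, -0.0602, 0.0399]
eef_rot: [-2.447, 1.569, 2.006]
force: [0.0, -0.9, -0.1]
grip_width: 0.094
time_s: 3.9
ee_pos: [0.5331, -0.0603, 0.0374]
eef_rot: [-2.947, 1.569, 1.506]
force: [-0.2, 0.4, 0.1]
grip_width: 0.0574
t 3.9 pos [ 0.5331 -0.0603  0.0374] jaw -0.26 toolx [ 1.0e-04  1.5e-03 -1.0e+00] F [-0.2  0.4  0.1] w 0.0574 q6 0.08
shift mm [-122.6   -1.2   -0.2]
```

```bash
python3 -m handwheel '[[[0,0,0],0,1],[[0,0,0],0,1],[[0,0,0],0,1],[[0,0,0],0,1],[[0,0,0],0,1]]' 40;python3 -m handwheel '[[[-5,0,0],0,1],[[-15,0,0],0,1],[[-30,0,0],0,1],[[-50,0,0],0,1],[[-50,0,0],0,1]]' 40; python3 near.py 0.533 -0.06; python3 go.py 0.524 0.304 0.11
```

```text
time_s: 4.4
ee_pos: [0.5331, -0.0602, 0.0375]
eef_rot: [-2.876, 1.569, 1.577]
force: [-0.9, -0.4, 1.2]
grip_width: 0.0335
time_s: 4.9
ee_pos: [0.5343, -0.0605, 0.0902]
eef_rot: [2.011, 1.566, 0.181]
force: [-0.4, -0.6, -3.3]
grip_width: 0.0335
ztop 0.0848 top [537.8 -51. ] [14.2 54.5] 75.5 237 px [256. 219.]
t 4.95 pos [ 0.5337 -0.0604  0.0886] jaw -0.259 toolx [ 0.0025  0.0011 -1.    ] F [ 0.6  0.3 -3.5] w 0.0332 q6 0.08
shift mm [ -21.  -102.8 -349.8]
```

```bash
python3 -m handwheel '[[[-5,-8,-25],0,1],[[-10,-20,-65],0,1],[[-15,-32,-108],0,1],[[-20,-45,-152],0,1],[[-20,-58,-196],0,1]]' 40;python3 -m handwheel '[[[0,-12,-44],0,1],[[0,-25,-88],0,1],[[0,-36,-125],0,1],[[0,-43,-148],0,1],[[0,-45,-154],0,1]]' 40; python3 go.py 0.524 0.304 0.11
python3 - <<'E'
from h import *
im,d,ci=snap('wrist','w3.png'); C=cloud(ci,d); np.savez('w3.npz',im=im,C=C,o=get_obs()['ee_pos'])
E
```

```text
time_s: 5.45
ee_pos: [0.5274, 0.1456, 0.1085]
eef_rot: [2.279, 1.568, 0.448]
force: [0.9, 0.3, -3.8]
grip_width: 0.0334
time_s: 5.95
ee_pos: [0.5225, 0.3081, 0.1072]
eef_rot: [2.508, 1.57, 0.68]
force: [1.0, -1.1, -3.0]
grip_width: 0.0334
t 5.95 pos [0.5225 0.3081 0.1072] jaw -0.257 toolx [ 8.e-04  6.e-04 -1.e+00] F [ 1.  -1.1 -3. ] w 0.0334 q6 0.73
shift mm [-2.8  2.5  3.6]
```

View pics/w3.png

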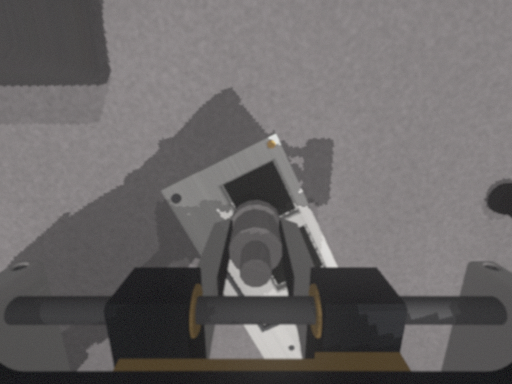

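The held stepped core hides part of pocket 1. The pocket's far corners show at about (282,160) and (223,186), and the pallet corner at (276,134).

Run:
```python
from h import *
np.set_printoptions(precision=4,suppress=True)
z=np.load('w3.npz');im,C=z['im'],z['C'];ci=camera_info('wrist')
mk=np.zeros(im.shape[:2],np.uint8);mk[150:215,210:310]=(im[150:215,210:310].max(2)<48)*255
cs,_=cv2.findContours(mk,cv2.RETR_EXTERNAL,cv2.CHAIN_APPROX_NONE);c=max(cs,key=cv2.contourArea)
print(cv2.approxPolyDP(c,4,True)[:,0].tolist())
# predicted pocket corners from top-cam
c0=np.array([.547,.1929]);a=.2038;R=np.array([[np.cos(a),-np.sin(a)],[np.sin(a),np.cos(a)]])
for q in((30,144),(-30,144),(30,84),(50,166)):
    w=c0+R@(np.array(q)/1000);print(q,w,'px',proj(ci,[*w,.016]).round(1))
```

```text
[[228, 184], [237, 205], [263, 198], [285, 207], [279, 204], [285, 195], [275, 194], [280, 192], [280, 181], [271, 179], [275, 172], [267, 184], [261, 174], [259, 179], [253, 174], [257, 170], [243, 180], [244, 187], [242, 177], [234, 188], [233, 182]]
(30, 144) [0.5472 0.34  ] px [271.1 162.4]
(-30, 144) [0.4885 0.3278] px [216.8 188.9]
(30, 84) [0.5594 0.2812] px [296.3 214.3]
(50, 166) [0.5624 0.3656] px [280.2 132.2]
```

Run:
```python
from h import *
z=np.load('w3.npz');im=z['im']
c=cv2.resize(im[120:300,150:350],None,fx=3.3,fy=3.3,interpolation=cv2.INTER_CUBIC);c=np.clip(c.astype(float)*1.8,0,255).astype(np.uint8)
for u,v in((271.1,162.4),(216.8,188.9),(296.3,214.3)): cv2.circle(c,(int((u-150+.5)*3.3),int((v-120+.5)*3.3)),4,(0,0,255),-1)
cv2.imwrite('pics/w3c.png',c)
```

```text
(no output)
```

View pics/w3c.png

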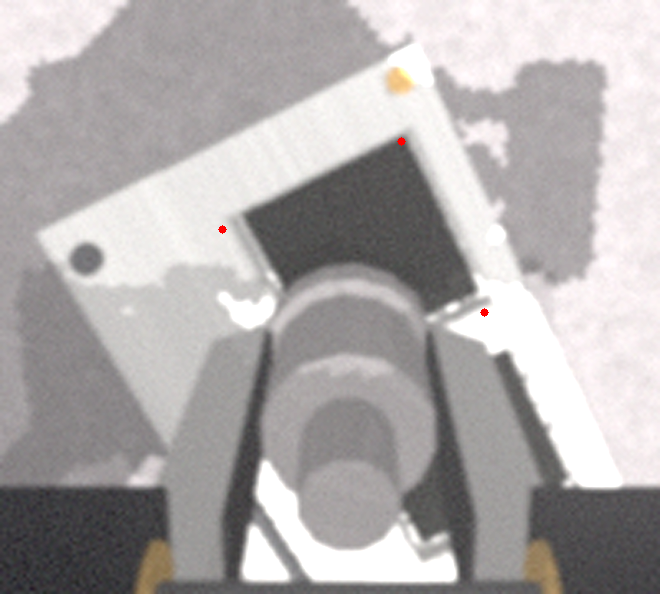

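```bash
python3 - <<'E'
from h import *
np.set_printoptions(precision=4,suppress=True)
ci=camera_info('wrist')
P=[at_z(ci,150+u/3.3-.5,120+v/3.3-.5,.016)[:2] for u,v in((405,133),(236,215),(490,298))]
c=(P[1]+P[2])/2;v=P[0]-P[2];w=P[0]-P[1]
print(P,'centre',c,'yaw',np.arctan2(-v[0],v[1]),np.arctan2(w[1],w[0]),np.linalg.norm(v),np.linalg.norm(w))
z=np.load('w3.npz');C=z['C'];print('depth z at pallet top',C[160,205],C[180,200],'floor',C[185,260])
E
python3 go.py 0.526 0.307 0.09
```

```text
[array([0.5489, 0.3422]), array([0.4939, 0.331 ]), array([0.5621, 0.2856])] centre [0.528  0.3083] yaw 0.22973726522113014 0.2001814024585571 0.05809097805802149 0.05616446407939093
depth z at pallet top [0.4825 0.3575 0.0012] [0.4736 0.3404 0.0106] floor [0.5306 0.319  0.0066]
t 6.0 pos [0.5227 0.3075 0.1073] jaw -0.258 toolx [ 7.e-04  5.e-04 -1.e+00] F [ 0.4 -0.  -3.6] w 0.0336 q6 0.73
shift mm [17.3  3.3 -0.4]
```

```bash
python3 -m handwheel '[[[20,3,1],0,1],[[40,4,1],0,1],[[55,4,1],0,1],[[63,4,1],0,1],[[67,4,1],0,1]]'; python3 go.py 0.5265 0.3065 0.0365
```

```text
time_s: 6.5
ee_pos: [0.5263, 0.305, 0.0396]
eef_rot: [-2.349, 1.571, 2.105]
force: [0.5, 0.2, -3.9]
grip_width: 0.0332
t 6.5 pos [0.5263 0.305  0.0396] jaw -0.258 toolx [-0.e+00  1.e-04 -1.e+00] F [ 0.5  0.2 -3.9] w 0.0332 q6 0.72
shift mm [ 3.1 -0.2 -1.6]
```

```bash
python3 -m handwheel '[[[1,0,-1],0,1],[[2,0,-1],0,1],[[3,0,-1],0,1],[[3.5,0,-1],0,1],[[3.5,0,-1],0,1]]'; python3 go.py 0.5265 0.3065 0.0365
```

```text
time_s: 7.0
ee_pos: [0.5267, 0.306, 0.0365]
eef_rot: [2.384, 1.57, 0.555]
force: [-0.4, 0.1, -2.2]
grip_width: 0.034
t 7.0 pos [0.5267 0.306  0.0365] jaw -0.258 toolx [ 5.e-04  3.e-04 -1.e+00] F [-0.4  0.1 -2.2] w 0.034 q6 0.72
shift mm [ 0.  -0.3 -0.4]
```

```bash
python3 -m handwheel '[[[0.5,0,0],0,1],[[0.5,0,0],0,1],[[0.5,0,0],0,0.1],[[0.5,0,0],0,-0.2],[[0.5,0,0],0,-0.2]]'; python3 -m handwheel '[[[0,0,0],0,-0.2],[[-10,0,0],0,-0.2],[[-40,0,0],0,-0.2],[[-80,0,0],0,-0.2],[[-100,0,0],0,-0.2]]'; python3 near.py 0.5265 0.306; python3 go.py 0.5184 -0.14 0.13 -0.366
python3 - <<'E'
from h import *
snap('top','t1.png');import cv2
im=cv2.imread('pics/t1.png');cv2.imwrite('pics/t1c.png',cv2.resize(im[165:265,95:400],None,fx=2.6,fy=2.6,interpolation=cv2.INTER_CUBIC))
E
```

```text
time_s: 7.5
ee_pos: [0.5268, 0.3061, 0.0361]
eef_rot: [2.37, 1.57, 0.541]
force: [0.1, -0.5, 1.4]
grip_width: 0.0534
time_s: 8.0
ee_pos: [0.5276, 0.3065, 0.1402]
eef_rot: [2.312, 1.565, 0.483]
force: [-0.3, -0.7, -1.3]
grip_width: 0.0566
ztop 0.0771 top [526.7 306.6] [16.6 16.5] 75.3 293 px [254. 208.]
t 8.05 pos [0.5283 0.3069 0.1426] jaw -0.258 toolx [ 0.0076  0.0039 -1.    ] F [0.1 0.3 3.9] w 0.0563 q6 0.72
shift mm [ 10.8 104.5 434.7]
spin 0.108
```

View pics/t1c.png

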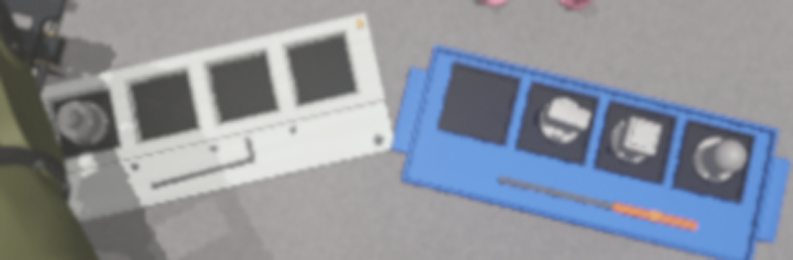

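The stepped core stands in pocket 1 at (82,122) in the crop. Its top is at (526.7, 306.6) and z is about 77 mm, so it is seated. Next is the oblong core.

```bash
python3 -m handwheel '[[[0,7,30],0,-0.2],[[0,18,76],0,-0.2],[[0,29,122],0,-0.2],[[0,40,168],0,-0.2],[[5,51,212],0,-0.2]]'; python3 -m handwheel '[[[0,11,45],0,-0.2],[[0,22,90],0,-0.2],[[0,33,136],0,-0.2],[[0,43,180],0,-0.2],[[0,53,220],0,-0.2]]'; python3 go.py 0.5184 -0.14 0.13 -0.366
```

```text
time_s: 8.6
ee_pos: [0.5227, 0.0869, 0.1343]
eef_rot: [2.294, 1.564, 0.465]
force: [0.5, 0.0, -0.1]
grip_width: 0.0561
time_s: 9.1
ee_pos: [0.517, -0.1413, 0.133]
eef_rot: [2.383, 1.564, 0.554]
force: [0.3, -0.1, -0.5]
grip_width: 0.0564
t 9.1 pos [ 0.517  -0.1413  0.133 ] jaw -0.259 toolx [ 0.0056  0.0035 -1.    ] F [ 0.3 -0.1 -0.5] w 0.0564 q6 -0.08
shift mm [ 3.   1.  -1.6]
spin 0.107
```

```bash
python3 -m handwheel '[[[0,1,-1],0.05,-0.2],[[0,1,-1.5],0.107,-0.2],[[0,1,-1.5],0.107,-0.2],[[0,1,-1.5],0.107,-0.2],[[0,1,-1.5],0.107,-0.2]]'; python3 near.py 0.5184 -0.14 w4.png;  python3 go.py 0.5184 -0.14 0.037 -0.366
```

```text
time_s: 9.6
ee_pos: [0.5183, -0.1398, 0.1328]
eef_rot: [2.533, 1.564, 0.598]
force: [0.3, 0.4, 0.5]
grip_width: 0.0565
ztop 0.0744 top [ 518.8 -139.7] [35.8 15.4] 68.8 664 px [255. 209.]
t 9.65 pos [ 0.5183 -0.1399  0.1329] jaw -0.364 toolx [ 0.0055  0.0035 -1.    ] F [ 0.1 -0.5  0.4] w 0.0564 q6 0.03
shift mm [95.9 -0.3  0.6]
spin 0.002
```

View pics/w4.png

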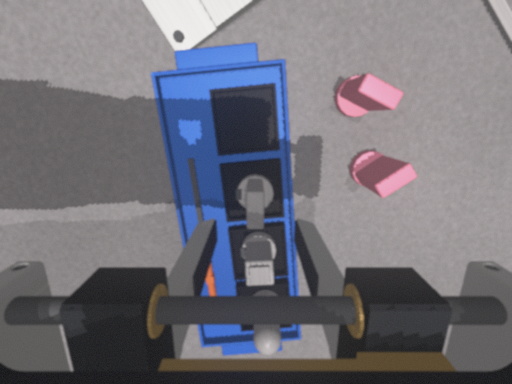

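The oblong core (255,209) is centred and square to the jaws. Its top is at z = 74 mm and its angle is 68.8°.

```bash
python3 -m handwheel '[[[30,0,0],0,-0.2],[[60,0,0],0,-0.2],[[80,0,0],0,-0.2],[[90,0,0],0,-0.2],[[95,0,0],0,-0.2]]' 40
python3 -m handwheel '[[[0,0,0],0,0.5],[[0,0,0],0,1],[[0,0,0],0,1],[[0,0,0],0,1],[[0,0,0],0,1]]' 40;python3 -m handwheel '[[[0,0,0],0,1],[[0,0,0],0,1],[[0,0,0],0,1],[[0,0,0],0,1],[[0,0,0],0,1]]' 40; python3 go.py 0.5415 0.2325 0.1
```

```text
time_s: 10.15
ee_pos: [0.5188, -0.1394, 0.0374]
eef_rot: [2.603, 1.565, 0.668]
force: [0.3, -0.2, 0.4]
grip_width: 0.0561
time_s: 10.65
ee_pos: [0.5189, -0.1394, 0.0377]
eef_rot: [2.526, 1.564, 0.591]
force: [0.6, 0.5, 1.1]
grip_width: 0.0196
time_s: 11.15
ee_pos: [0.5188, -0.1394, 0.0377]
eef_rot: [2.55, 1.564, 0.616]
force: [-2.0, 0.6, 1.3]
grip_width: 0.0157
t 11.15 pos [ 0.5188 -0.1394  0.0377] jaw -0.364 toolx [ 0.0051  0.0036 -1.    ] F [-2.   0.6  1.3] w 0.0157 q6 0.03
shift mm [ -60.8 -110.9 -356. ]
```

```bash
python3 -m handwheel '[[[-10,0,0],0,1],[[-30,0,0],0,1],[[-60,0,0],0,1],[[-60,-8,-25],0,1],[[-60,-20,-65],0,1]]' 40;python3 -m handwheel '[[[0,-14,-45],0,1],[[0,-28,-90],0,1],[[0,-42,-135],0,1],[[0,-56,-180],0,1],[[0,-70,-224],0,1]]' 40;  python3 go.py 0.5415 0.2325 0.1
```

```text
time_s: 11.65
ee_pos: [0.5233, -0.0724, 0.0994]
eef_rot: [2.334, 1.563, 0.397]
force: [0.5, 0.7, -3.8]
grip_width: 0.0159
time_s: 12.15
ee_pos: [0.538, 0.1638, 0.1008]
eef_rot: [2.317, 1.563, 0.38]
force: [0.5, -0.3, -3.5]
grip_width: 0.0159
t 12.15 pos [0.538  0.1638 0.1008] jaw -0.366 toolx [ 0.0076  0.003  -1.    ] F [ 0.5 -0.3 -3.5] w 0.0159 q6 0.6
shift mm [  1.  -21.4 -65.4]
```

```bash
python3 -m handwheel '[[[0,-12,-35],0,1],[[0,-19,-58],0,1],[[0,-21,-65],0,1],[[0,-21,-65],0,1],[[0,-21,-65],0,1]]' 40;  python3 go.py 0.5415 0.2325 0.037
python3 - <<'E'
from h import *
im,d,ci=snap('wrist')
c=cv2.resize(im[120:300,150:350],None,fx=3.3,fy=3.3,interpolation=cv2.INTER_CUBIC);c=np.clip(c.astype(float)*1.8,0,255).astype(np.uint8)
c0=np.array([.5265,.3065]);a=.2038;R=np.array([[np.cos(a),-np.sin(a)],[np.sin(a),np.cos(a)]])
for q in((30,-46),(-30,-46),(30,-106),(-30,-106)):
    u,v=proj(ci,[*(c0+R@(np.array(q)/1000)),.016]);cv2.circle(c,(int((u-150+.5)*3.3),int((v-120+.5)*3.3)),4,(0,0,255),-1)
cv2.imwrite('pics/w5c.png',c)
E
```

```text
time_s: 12.65
ee_pos: [0.5417, 0.2311, 0.1011]
eef_rot: [2.293, 1.563, 0.355]
force: [0.2, -0.6, -4.6]
grip_width: 0.0158
t 12.65 pos [0.5417 0.2311 0.1011] jaw -0.367 toolx [ 0.0074  0.0027 -1.    ] F [ 0.2 -0.6 -4.6] w 0.0158 q6 0.71
shift mm [64.1 -1.1 -0.9]
```

View pics/w5c.png

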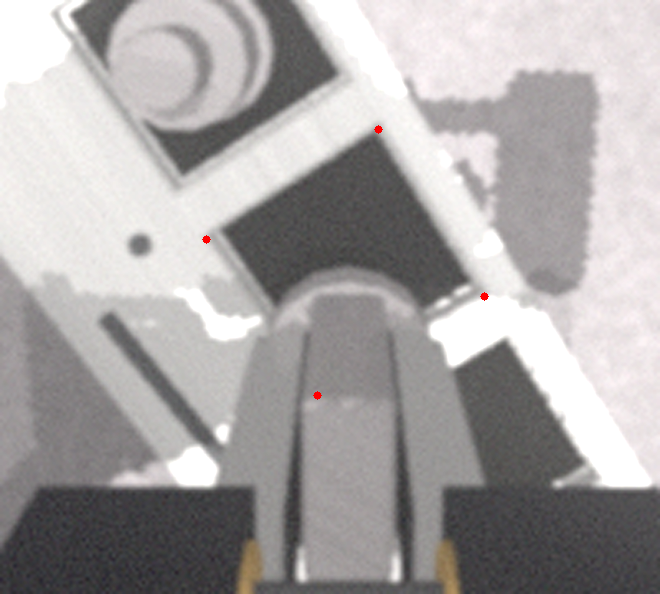

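The predicted corners match pocket 2 to about 1 mm, and the stepped core stands clear inside pocket 1. I'll lower the oblong core.

```bash
python3 -m handwheel '[[[20,-1,-1],0,1],[[40,-1,-1],0,1],[[52,-1,-1],0,1],[[58,-1,-1],0,1],[[61,-1,-1],0,1]]'; python3 -m handwheel '[[[1,0,0],0,1],[[2,0,0],0,1],[[3,0,0],0,1],[[3.5,0,0],0,1],[[3.5,0,0],0,1]]'; python3 go.py 0.5415 0.2325 0.0365
```

```text
time_s: 13.2
ee_pos: [0.5418, 0.2319, 0.04]
eef_rot: [2.296, 1.563, 0.357]
force: [0.8, 0.2, -3.7]
grip_width: 0.0156
time_s: 13.7
ee_pos: [0.542, 0.232, 0.0368]
eef_rot: [2.292, 1.562, 0.353]
force: [0.3, -0.2, -1.9]
grip_width: 0.0159
t 13.7 pos [0.542  0.232  0.0368] jaw -0.368 toolx [ 0.0078  0.0029 -1.    ] F [ 0.3 -0.2 -1.9] w 0.0159 q6 0.71
shift mm [ 0.3 -0.7 -0.3]
```

```bash
python3 -m handwheel '[[[0.5,0,0],0,1],[[0.5,0,0],0,1],[[0.5,0,0],0,0.5],[[0.5,0,0],0,-0.2],[[0.5,0,0],0,-0.2]]'; python3 -m handwheel '[[[0,0,0],0,-0.2],[[-8,0,0],0,-0.2],[[-35,0,0],0,-0.2],[[-75,0,0],0,-0.2],[[-95,0,0],0,-0.2]]'; python3 near.py 0.542 0.232; python3 go.py 0.498 -0.206 0.13 -0.31
```

```text
time_s: 14.2
ee_pos: [0.5421, 0.232, 0.0363]
eef_rot: [2.293, 1.562, 0.354]
force: [-0.3, 1.0, -0.7]
grip_width: 0.0358
time_s: 14.7
ee_pos: [0.5422, 0.2321, 0.1351]
eef_rot: [2.294, 1.558, 0.355]
force: [0.4, 0.6, -0.9]
grip_width: 0.0561
ztop 0.0736 top [542.  231.8] [35.1 15.5] 69.4 640 px [255. 209.]
t 14.75 pos [0.543  0.2324 0.1375] jaw -0.368 toolx [ 0.015   0.0055 -0.9999] F [-0.4  0.1  2.1] w 0.0564 q6 0.71
shift mm [  4.5 115.6 425.3]
spin -0.058
```

```bash
python3 -m handwheel '[[[0,9,30],0,-0.2],[[0,21,76],0,-0.2],[[0,33,121],0,-0.2],[[0,45,166],0,-0.2],[[0,57,210],0,-0.2]]'; python3 -m handwheel '[[[0,12,44],0,-0.2],[[0,24,88],0,-0.2],[[0,36,132],0,-0.2],[[0,48,175],-0.03,-0.2],[[0,58,214],-0.058,-0.2]]'; python3 go.py 0.498 -0.206 0.13 -0.31
```

```text
time_s: 15.25
ee_pos: [0.5202, 0.0142, 0.1363]
eef_rot: [2.276, 1.554, 0.337]
force: [1.4, -0.4, -0.3]
grip_width: 0.0562
time_s: 15.75
ee_pos: [0.4968, -0.2084, 0.1351]
eef_rot: [2.194, 1.554, 0.314]
force: [-0.1, 0.6, -0.1]
grip_width: 0.0566
t 15.75 pos [ 0.4968 -0.2084  0.1351] jaw -0.309 toolx [ 0.0158  0.0051 -0.9999] F [-0.1  0.6 -0.1] w 0.0566 q6 -0.17
shift mm [ 5.1  0.3 -2.6]
spin 0.001
```

```bash
python3 -m handwheel '[[[0,0,-2],0,-0.2],[[0,0,-2.5],0,-0.2],[[0,0,-2.5],0,-0.2],[[0,0,-2.5],0,-0.2],[[0,0,-2.5],0,-0.2]]'; python3 near.py 0.498 -0.206 w6.png;  python3 go.py 0.498 -0.206 0.038 -0.31
```

```text
time_s: 16.25
ee_pos: [0.4978, -0.2051, 0.1352]
eef_rot: [2.191, 1.554, 0.312]
force: [0.5, -0.1, -0.0]
grip_width: 0.0566
ztop 0.0702 top [ 497.8 -205.8] [27.2 27. ] 71.9 738 px [254. 208.]
t 16.3 pos [ 0.4978 -0.2053  0.1352] jaw -0.308 toolx [ 0.0159  0.0052 -0.9999] F [ 0.  -0.4  0.4] w 0.0561 q6 -0.16
shift mm [97.2 -0.9  1.6]
spin 0.002
```

```bash
python3 -m handwheel '[[[30,0,0],0.006,-0.2],[[60,-1,1],0.006,-0.2],[[85,-1,1.5],0.006,-0.2],[[97,-1,1.5],0.006,-0.2],[[97,-1,1.5],0.006,-0.2]]' 40
python3 -m handwheel '[[[0,0,0],0,0.5],[[0,0,0],0,1],[[0,0,0],0,1],[[0,0,0],0,1],[[0,0,0],0,1]]' 40;python3 -m handwheel '[[[0,0,0],0,1],[[0,0,0],0,1],[[0,0,0],0,1],[[0,0,0],0,1],[[0,0,0],0,1]]' 40; python3 go.py 0.5573 0.1577 0.1
```

```text
time_s: 16.8
ee_pos: [0.4975, -0.2054, 0.0371]
eef_rot: [2.308, 1.556, 0.424]
force: [1.1, 0.1, 0.6]
grip_width: 0.0567
time_s: 17.3
ee_pos: [0.4976, -0.2055, 0.0378]
eef_rot: [2.277, 1.555, 0.392]
force: [-1.9, 0.7, 5.7]
grip_width: 0.028
time_s: 17.8
ee_pos: [0.4976, -0.2055, 0.0379]
eef_rot: [2.284, 1.555, 0.4]
force: [-2.1, 0.9, 1.3]
grip_width: 0.0277
t 17.8 pos [ 0.4976 -0.2055  0.0379] jaw -0.314 toolx [ 0.0141  0.006  -0.9999] F [-2.1  0.9  1.3] w 0.0277 q6 -0.16
shift mm [ -59.1  -54.5 -364.5]
```

```bash
python3 -m handwheel '[[[-10,0,0],0,1],[[-30,0,0],0,1],[[-55,0,0],0,1],[[-59,-4,-25],0,1],[[-59,-10,-70],0,1]]' 40;python3 -m handwheel '[[[0,-7,-46],0,1],[[0,-14,-94],0,1],[[0,-21,-142],0,1],[[0,-28,-190],0,1],[[0,-35,-236],0,1]]' 40;  python3 go.py 0.5573 0.1577 0.1;python3 -m handwheel '[[[0,-6,-40],0,1],[[0,-9,-58],0,1],[[0,-9,-58],0,1],[[0,-9,-58],0,1],[[0,-9,-58],0,1]]' 40;  python3 go.py 0.5573 0.1577 0.0368
```

```text
time_s: 18.3
ee_pos: [0.5092, -0.1372, 0.099]
eef_rot: [2.172, 1.554, 0.284]
force: [2.0, 0.3, -3.8]
grip_width: 0.028
time_s: 18.8
ee_pos: [0.5495, 0.1001, 0.1014]
eef_rot: [2.166, 1.553, 0.278]
force: [-0.1, -0.6, -3.8]
grip_width: 0.0281
t 18.8 pos [0.5495 0.1001 0.1014] jaw -0.317 toolx [ 0.0171  0.0049 -0.9998] F [-0.1 -0.6 -3.8] w 0.0281 q6 0.43
shift mm [  1.8 -10.5 -57.1]
time_s: 19.3
ee_pos: [0.5589, 0.157, 0.1019]
eef_rot: [2.161, 1.553, 0.273]
force: [-0.4, -0.6, -3.9]
grip_width: 0.0278
t 19.3 pos [0.5589 0.157  0.1019] jaw -0.318 toolx [ 0.0168  0.0047 -0.9998] F [-0.4 -0.6 -3.9] w 0.0278 q6 0.53
shift mm [65.1 -2.7  0.5]
```

```bash
python3 -m handwheel '[[[20,-1,0],0,1],[[40,-2,0],0,1],[[55,-3,0],0,1],[[61,-3,0],0,1],[[61,-3,0],0,1]]'; python3 -m handwheel '[[[1,0,0],0,1],[[2,0,0],0,1],[[3,0,0],0,1],[[4,0,0],0,1],[[4,0,0],0,1]]'; python3 go.py 0.5573 0.1577 0.0368
```

```text
time_s: 19.8
ee_pos: [0.557, 0.1578, 0.0404]
eef_rot: [2.166, 1.554, 0.277]
force: [1.1, 1.5, -3.1]
grip_width: 0.0279
time_s: 20.3
ee_pos: [0.5572, 0.1578, 0.0369]
eef_rot: [2.16, 1.554, 0.271]
force: [-1.5, -0.2, 1.8]
grip_width: 0.0278
t 20.3 pos [0.5572 0.1578 0.0369] jaw -0.318 toolx [ 0.0164  0.0045 -0.9999] F [-1.5 -0.2  1.8] w 0.0278 q6 0.53
shift mm [0.1 0.1 0.1]
```

```bash
python3 -m handwheel '[[[0.3,0,0],0,1],[[0.3,0,0],0,0.5],[[0.3,0,0],0,-0.2],[[0.3,0,0],0,-0.2],[[0.3,0,0],0,-0.2]]'; python3 -m handwheel '[[[-5,0,0],0,-0.2],[[-30,0,0],0,-0.2],[[-65,0,0],0,-0.2],[[-95,0,0],0,-0.2],[[-95,0,0],0,-0.2]]'; python3 near.py 0.557 0.158; python3 go.py 0.4775 -0.2835 0.14 -0.27
```

```text
time_s: 20.8
ee_pos: [0.5574, 0.1579, 0.0367]
eef_rot: [2.161, 1.553, 0.272]
force: [0.3, -0.4, -0.5]
grip_width: 0.0482
time_s: 21.3
ee_pos: [0.5575, 0.1579, 0.1363]
eef_rot: [2.144, 1.546, 0.255]
force: [1.8, -0.3, -0.3]
grip_width: 0.0562
ztop 0.0693 top [557.8 157.4] [27.  26.6] 71.0 687 px [254. 207.]
t 21.35 pos [0.5566 0.1577 0.1338] jaw -0.318 toolx [ 0.0207  0.0055 -0.9998] F [-0.4  0.2  0.5] w 0.0562 q6 0.53
shift mm [-10.3  63.  443.7]
spin -0.048
```

```bash
python3 -m handwheel '[[[-2,5,30],0,-0.2],[[-4,11,76],0,-0.2],[[-6,18,124],0,-0.2],[[-8,24,170],0,-0.2],[[-10,31,216],0,-0.2]]'; python3 -m handwheel '[[[0,6,46],0,-0.2],[[0,13,92],0,-0.2],[[0,19,136],-0.03,-0.2],[[0,25,180],-0.048,-0.2],[[0,32,220],-0.048,-0.2]]'; python3 go.py 0.4775 -0.2835 0.13;python3 -m handwheel '[[[0,0,2],0,-0.2],[[0,0,2],0,-0.2],[[0,0,2],0,-0.2],[[0,0,2],0,-0.2],[[0,0,2],0,-0.2]]'; python3 near.py 0.4775 -0.2835 w7.png;  python3 go.py 0.4775 -0.2835 0.038 -0.27
```

```text
time_s: 21.85
ee_pos: [0.5172, -0.0588, 0.1409]
eef_rot: [2.183, 1.551, 0.294]
force: [0.4, -0.5, 0.3]
grip_width: 0.0562
time_s: 22.35
ee_pos: [0.4777, -0.2795, 0.1378]
eef_rot: [2.199, 1.552, 0.358]
force: [1.8, 0.4, -0.3]
grip_width: 0.0565
t 22.35 pos [ 0.4777 -0.2795  0.1378] jaw -0.27 toolx [ 0.0178  0.0067 -0.9998] F [ 1.8  0.4 -0.3] w 0.0565 q6 -0.34
shift mm [7.8 0.8 4. ]
time_s: 22.85
ee_pos: [0.4775, -0.2805, 0.1378]
eef_rot: [2.196, 1.552, 0.357]
force: [0.0, -0.2, 0.2]
grip_width: 0.0563
ztop 0.0804 top [ 477.5 -283.5] [22.4 21.9] 73.9 444 px [255. 213.]
t 22.9 pos [ 0.4774 -0.2807  0.1379] jaw -0.269 toolx [ 0.018   0.0066 -0.9998] F [0.9 1.6 0.7] w 0.0563 q6 -0.34
shift mm [99.8 -0.8  3.8]
spin 0.001
```

View pics/w7.png

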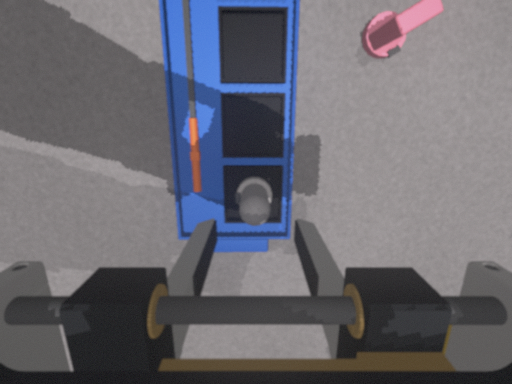

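The domed core (255,205) is centred between the jaws and is the only core left on the tray.

```bash
python3 -m handwheel '[[[30,-1,2],0,-0.2],[[60,-1,4],0,-0.2],[[85,-1,4],0,-0.2],[[99,-1,4],0,-0.2],[[99,-1,4],0,-0.2]]' 40
python3 -m handwheel '[[[0,0,0],0,0.5],[[0,0,0],0,1],[[0,0,0],0,1],[[0,0,0],0,1],[[0,0,0],0,1]]' 40;python3 -m handwheel '[[[0,0,0],0,1],[[0,0,0],0,1],[[0,0,0],0,1],[[0,0,0],0,1],[[0,0,0],0,1]]' 40; python3 go.py 0.5727 0.0833 0.1
```

```text
time_s: 23.4
ee_pos: [0.4767, -0.2829, 0.0374]
eef_rot: [2.319, 1.553, 0.48]
force: [0.1, 0.2, 0.9]
grip_width: 0.0562
time_s: 23.9
ee_pos: [0.477, -0.2831, 0.0383]
eef_rot: [2.263, 1.552, 0.424]
force: [-0.4, 1.4, 7.2]
grip_width: 0.0293
time_s: 24.4
ee_pos: [0.477, -0.2831, 0.0383]
eef_rot: [2.26, 1.552, 0.421]
force: [-0.9, 0.9, 2.0]
grip_width: 0.0292
t 24.4 pos [ 0.477  -0.2831  0.0383] jaw -0.268 toolx [ 0.0167  0.0075 -0.9998] F [-0.9  0.9  2. ] w 0.0292 q6 -0.35
shift mm [ -57.3   -4.  -379.4]
```

```bash
python3 -m handwheel '[[[-10,0,0],0,1],[[-30,0,0],0,1],[[-55,0,0],0,1],[[-57,0,-25],0,1],[[-57,-1,-70],0,1]]' 40;python3 -m handwheel '[[[0,0,-46],0,1],[[0,-1,-94],0,1],[[0,-2,-142],0,1],[[0,-2,-190],0,1],[[0,-3,-238],0,1]]' 40;  python3 go.py 0.5727 0.0833 0.1;python3 -m handwheel '[[[0,0,-40],0,1],[[0,-1,-66],0,1],[[0,-1,-68],0,1],[[0,-1,-68],0,1],[[0,-1,-68],0,1]]' 40;  python3 go.py 0.5727 0.0833 0.0372
```

```text
time_s: 24.9
ee_pos: [0.4938, -0.2168, 0.0975]
eef_rot: [2.166, 1.551, 0.324]
force: [0.8, -0.1, -4.0]
grip_width: 0.0292
time_s: 25.4
ee_pos: [0.5548, 0.0152, 0.1006]
eef_rot: [2.163, 1.551, 0.32]
force: [0.0, 0.2, -2.3]
grip_width: 0.0293
t 25.4 pos [0.5548 0.0152 0.1006] jaw -0.272 toolx [ 0.0188  0.0062 -0.9998] F [ 0.   0.2 -2.3] w 0.0293 q6 0.23
shift mm [  1.3  -1.1 -70.4]
time_s: 25.9
ee_pos: [0.5719, 0.08, 0.1014]
eef_rot: [2.157, 1.551, 0.313]
force: [-0.7, 0.2, -3.0]
grip_width: 0.0297
t 25.9 pos [0.5719 0.08   0.1014] jaw -0.272 toolx [ 0.0185  0.006  -0.9998] F [-0.7  0.2 -3. ] w 0.0297 q6 0.34
shift mm [64.2 -1.1 -2.7]
```

```bash
python3 -m handwheel '[[[20,-1,-2],0,1],[[40,-1,-3],0,1],[[54,-1,-3],0,1],[[60,-1,-3],0,1],[[60,-1,-3],0,1]]'; python3 -m handwheel '[[[1,0,0],0,1],[[2,0,0],0,1],[[3,0,0],0,1],[[4,0,0],0,1],[[4,0,0],0,1]]'; python3 go.py 0.5727 0.0833 0.037
```

```text
time_s: 26.4
ee_pos: [0.5726, 0.083, 0.0409]
eef_rot: [2.172, 1.552, 0.328]
force: [-0.4, 0.4, -3.2]
grip_width: 0.0294
time_s: 26.9
ee_pos: [0.5729, 0.0831, 0.0374]
eef_rot: [2.162, 1.552, 0.318]
force: [0.1, -0.2, 0.9]
grip_width: 0.0291
t 26.9 pos [0.5729 0.0831 0.0374] jaw -0.273 toolx [ 0.0179  0.0059 -0.9998] F [ 0.1 -0.2  0.9] w 0.0291 q6 0.35
shift mm [ 0.4 -0.2 -0.1]
```

Contact, so I'll release, raise and move aside for the final check.

```bash
python3 -m handwheel '[[[0.3,0,0],0,1],[[0.3,0,0],0,0.5],[[0.3,0,0],0,-0.2],[[0.3,0,0],0,-0.2],[[0.3,0,0],0,-0.2]]'; python3 -m handwheel '[[[-5,0,0],0,-0.2],[[-30,0,0],0,-0.2],[[-65,0,0],0,-0.2],[[-110,0,0],0,-0.2],[[-140,0,0],0,-0.2]]'; python3 -m handwheel '[[[0,0,30],0,-0.2],[[0,0,70],0,-0.2],[[0,0,110],0,-0.2],[[0,0,145],0,-0.2],[[0,0,145],0,-0.2]]'; python3 -m handwheel '[[[-10,0,40],0,-0.2],[[-30,0,80],0,-0.2],[[-30,0,100],0,-0.2],[[-30,0,100],0,-0.2],[[-30,0,100],0,-0.2]]'
python3 - <<'E'
from h import *
np.set_printoptions(precision=1,suppress=True)
im,d,ci=snap('top');C=cloud(ci,d)
cv2.imwrite('pics/t2c.png',cv2.resize(im[165:265,95:400],None,fx=2.6,fy=2.6,interpolation=cv2.INTER_CUBIC))
m,dd,cs=snap('scene','s2.png');S=cloud(cs,dd)
for i,n in enumerate(('stepped','oblong','square','domed')):
    t=np.array([.5265+.0154*i,.3065-.0744*i])
    for nm,K in(('top',C),('scene',S)):
        k=K[(np.hypot(K[...,0]-t[0],K[...,1]-t[1])<.035)&(K[...,2]>.03)]
        zt=np.percentile(k[:,2],99);q=k[k[:,2]>zt-.006]
        lo=k[(k[:,2]<.05)];print(n,nm,'ztop',zt*1000,'top-target xy',((q[:,:2].min(0)+q[:,:2].max(0))/2-t)*1000)
E
python3 go.py
```

```text
time_s: 27.4
ee_pos: [0.573, 0.0831, 0.0371]
eef_rot: [2.159, 1.552, 0.316]
force: [-0.0, -0.4, -0.5]
grip_width: 0.0496
time_s: 27.9
ee_pos: [0.5709, 0.0823, 0.1806]
eef_rot: [2.126, 1.549, 0.283]
force: [-0.8, 1.0, 0.5]
grip_width: 0.0564
time_s: 28.4
ee_pos: [0.531, -0.0604, 0.1793]
eef_rot: [2.1, 1.548, 0.253]
force: [0.5, 0.4, 0.7]
grip_width: 0.0561
time_s: 28.9
ee_pos: [0.5032, -0.1562, 0.2082]
eef_rot: [2.112, 1.548, 0.265]
force: [-0.2, 0.3, -0.2]
grip_width: 0.0564
stepped top ztop 79.62451023473567 top-target xy [-1.7 -3.4]
stepped scene ztop 76.16535183116285 top-target xy [ 0.8 -1.9]
oblong top ztop 76.31690427604329 top-target xy [-0.9 -3.7]
oblong scene ztop 72.44718601166849 top-target xy [ 0.3 -2.1]
square top ztop 72.43733159672452 top-target xy [-1.5 -0.8]
square scene ztop 68.85434955068851 top-target xy [ 0.9 -1.8]
domed top ztop 80.82502917304846 top-target xy [-3.2 -1.9]
domed scene ztop 78.19338258700995 top-target xy [ 0.7 -1.3]
t 29.0 pos [ 0.5033 -0.1556  0.208 ] jaw -0.275 toolx [ 0.0212  0.006  -0.9998] F [-0.2  0.4  0.4] w 0.0562 q6 -0.1
```

View pics/t2c.png

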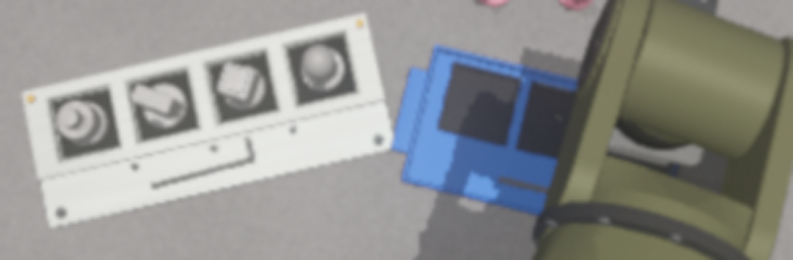

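View pics/s2.png

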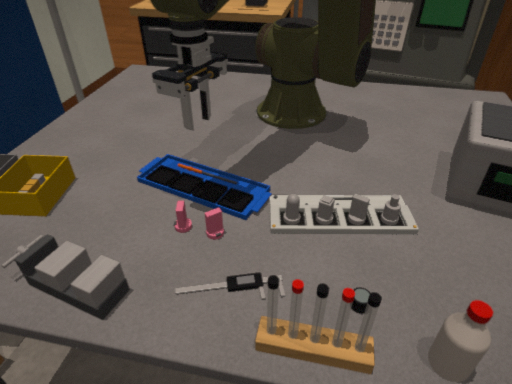

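All four cores stand inside their pockets in the same left-to-right order, with the gripper well clear. The scene camera puts their tops at 76, 72, 69 and 78 mm, against 76, 72, 68 and 79 mm if fully seated.

```bash
python3 -c "
from station import *
print(hand_in())"
```

```text
the job is handed in; nothing more can be done
None
```

I moved all four cores from the tray to the pallet in their original order: stepped, oblong, square and domed in pockets 1 to 4 from the left. Each was lowered until it touched the pocket floor before release. I handed in at about 29 s on the robot's clock; no verdict was reported.

- **Seating:** in the last pictures every foot lies inside its pocket and every core stands upright. The scene camera puts the tops within about 1 mm of fully seated height.
- **Position:** the core tops are within about 2 mm of the estimated pocket centres by the scene camera, and within 4 mm by the top camera.
- **Gripper:** it was open and about 0.2 m above the bench, over the empty tray and touching nothing.

**Disagreements:**
- The top camera read the core tops 2–4 mm higher than the scene camera. It also put the pallet 2–4 mm off the wrist camera's estimate, so I aimed between the two.
- The tool picked up a tilt of about 0.02 rad over the run that the interface could not correct. It did no visible harm.

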